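Open the sampling head and hold a dip probe in its guide

ROBOT

A 7-joint arm with a two-finger parallel gripper is mounted at the origin on a cart in front of the work surface, level with it; the furniture and walls round the work are solid. World frame = base frame: x ahead of the robot, y to its left, z up, the work surface at z = 0. Lengths are in m, angles in rad, forces in N, time in s.
With the tool pointing down it reaches from about 0.4 to 0.85 m from the base axis. Payload 4.5 kg.
Tool frame: the origin (TCP) lies at the very end of the fingers, on their centre line; the grasp point (between the pads) lies 19 mm behind it (r.grip_point_offset is the distance from the TCP to the grasp point, in m); z points along the fingers, y is the line along which they close (so a half turn about z gives the same grasp; the last joint's range is limited). The gripper opens to 88 mm and grips with 3 to 60 N. Pads are 18 mm wide; open, the fingers measure 123 mm over their backs; the gripper's body (75 mm by 187 mm) begins 45 mm behind the grasp point.
Start: joints at [-1.197, 0.689, -0.195, 1.565, 0.157, 0.902, -0.215], TCP at [0.208, 0.589, 0.239] pointing down, gripper open.
Joint ranges: [-3.01, 3.01], [-0.46, 2.08], [-1.47, 1.51], [0.13, 2.56], [-1, 4.14], [0.04, 2.09], [-2.66, 2.66]. Speed limits (rad/s): [2.57, 2.57, 3.14, 3.14, 3.14, 3.14, 3.14].

INTERFACE

Orientations are given as a unit quaternion [x, y, z, w].
In Python, from plant import r gives the robot as it stands.
- The arm moves only by the tool carry_out, never from a script. Its argument "rows" is a list of rows, each a list of 3 entries, a list of its own where there are three numbers: the shift along the tool's x, y, z in cm, then the turn, a rotation vector about the tool's x, y, z in degrees, then the closure, from 0 (fully open) to 1 (shut). A call has 1 to 12 rows; each row is the pose to reach, as a shift and turn from the pose commanded when the call began, along the tool's axes at that moment; what a row does not reach only later rows make up. A row lasts 1/10 s, in which the tool goes at most 50 mm and 8.59 degrees, less where a joint would pass 70% of its speed; a pose out of reach is approached as far as the arm can. A call with a gripper value outside its range is refused whole. The fingers move at their own pace and stop on an object; "newtons" is the grip in N (left out, the last holds). Time passes only in rows, so rows that repeat a pose let the fingers close. It gives the time, the measured TCP pose, the force, the opening and the grip force at its end, in the units of the state.
- r.get_state(): the state, without advancing time (a new reading comes with each control period).
- r.snapshot(name): name is "scene" or "top" or "wrist"; returns a dict with "image" (384x512x3 uint8, red, green, blue), "fx", "fy", "cx", "cy" (pixels), "dist_coeffs" ([k1, k2, p1, p2, k3] as OpenCV has them; the pictures are not rectified), "pose" (4x4, takes a point from camera to world coordinates). Camera axes: x right, y up, looking along -z (the intrinsics and any distortion apply to the point x, -y, -z); pixel columns grow to the right and rows downward; lengths in m; the calibration is good to about 2 mm. A picture is of the moment at which its call begins. There is no depth.
- r.finish_job(): hands the job in; it is judged then, once.
The state is a dict: "clock": time; "q": joint angles; "qd": joint speeds; "joint_torque": joint torques, N m; "tool_pos": TCP position; "eef_rot": TCP orientation; "contact_force": force on the tool from outside, world axes, zero at the start; "moment": the same for the moment, N m; "opening": opening from 0.0 (shut) to 1.0 (fully open); "finger_force": force on a finger pad.
Only numpy, scipy, OpenCV 4.12 (cv2) and the standard library are available. Lean on these libraries where they do the work, as an engineer would, in place of code of your own. Each camera call takes 0.05 s, during which the arm holds its last target. There are 200 camera calls.

TASK

First turn the lever of the sampling head's rotary valve to 60 degrees open, so that it points at the long wide index mark and the guide hole is clear. Then take the dip probe out of its stand, lower its rod upright down the middle of the guide sleeve without touching the sampling head, until the dark depth ring on the rod is level with the top of the sleeve, and finish while holding it there, still and centred. Leave the other things on the bench where they are.

Things in the scene. Friction and masses are not known exactly. Their poses are not given: they have to be found in the camera images.
- head: sampling head, fixed: aluminium base plate and top plate, each 114 x 138 mm (x, y), on four posts, top face 103 mm above the bench; a 70 mm tall beaker stands between them, under the guide. Origin: centre of underside, z up. Vertical valve spindle at x = y = 0; flat marks round it on the top plate at 0, 30, 60, 90 degrees, the 60 one long and wide (10 x 4 mm)
- guide_mouth (a point): centre of the mouth (top rim) of the fixed steel guide sleeve, 113 mm above the bench, at x = 0, y = -42 mm in the head; same axes as the head. Sleeve: 29 mm outside, vertical bore 18 mm wide and 18 mm long, standing 10 mm above the top plate; with the valve at 60 degrees the way below is free down to the beaker's floor, 10 mm above the bench
- valve (a joint): lever angle in rad about the vertical spindle; 0 = shut, grows counter-clockwise seen from above, stop at 1.9; 1.047 (60 degrees) = port exactly under the guide; elsewhere a steel blade under the top plate closes the hole. At 0 the lever points along the head's +y, at 1.571 along its -x. It starts below 0.5; friction (0.08 N m) keeps it where it is put
- lever_grip (a point): point on the valve's black lever to grip or push, 40 mm out from the spindle, half-way up the lever, 129 mm above the bench; moves with it; its y axis points outward along the lever, z up. The lever is a bar 10 mm thick, 24 mm tall (117 to 141 mm above the bench), from the spindle's 20 mm wide hub out to 52 mm
- probe_grip (a point): centre of the dip probe's round grey handle (24 mm diameter, 60 mm tall, small plug on top). Below it hangs a steel rod, 8 mm diameter, 110 mm long: this point is 140 mm above the rod's tip. About 0.1 kg; z axis up along the rod. At the start it hangs upright in its stand by the handle's lower face, this point 155 mm above the bench
- probe_tip (a point): lower end of the probe's rod; 140 mm below probe_grip
- depth_ring (a point): dark 3 mm wide depth ring on the probe's rod, 50 mm above the tip and 90 mm below probe_grip
- probe: the dip probe as a whole; origin at the rod's lower end, z up along the rod
- stand: probe stand, fixed: a round foot 72 mm in diameter, 8 mm thick, with an upright aluminium tube of 30 mm diameter and on it a square cap, 36 x 36 x 8 mm, top face 125 mm above the bench; the rod hangs down through the cap's 13 mm square hole; origin at the centre of its underside
- brass_weight: brass weight with a knob, 32 mm wide, 42 mm tall, bystander; origin at its underside
- white_bush: white plastic bush, 26 mm wide, 20 mm tall, bystander; origin at its underside
- test_ring: clear acrylic ring, 38 mm wide, 32 mm tall, bystander; origin at its underside
- clear_block: small clear block, 24 x 32 x 16 mm, bystander; origin at its underside

How it is judged:
On the way, in this order (a step that is already met when the one before it is completed fails the run):
1. the valve lever stands at 60 degrees, within 6 degrees, with the probe still in its stand (value of joint valve between 0.937 and 1.157 rad and distance of probe from where it was at the start of the episode below 0.01 m), for 0.2 s.
2. the probe is lifted out of its stand, its tip above the height of the guide's mouth (z of probe_tip in the frame of guide_mouth above 0.002 m), for 0.1 s.
3. the rod is in the guide, its tip at least 20 mm below the mouth (value of joint valve between 0.937 and 1.157 rad and z of probe_tip in the frame of guide_mouth below -0.02 m and horizontal distance between probe_tip and guide_mouth below 0.006 m), for 0.1 s.
At the end, for the whole second after the job is handed in: the gripper still holds the probe (over 2 N), depth ring within 8 mm of the height of the guide mouth, rod tip and ring within 4 mm of the guide axis, upright within 5 degrees, still (under 10 mm/s), not touching the head (under 0.3 N); valve at 60 degrees, within 6 degrees (value of joint valve between 0.937 and 1.157 rad and z of depth_ring in the frame of guide_mouth between -0.008 and 0.008 m and horizontal distance between each of probe_tip, depth_ring and guide_mouth below 0.004 m and angle between probe's own z axis and vertical below 0.09 rad and contact force between the fingers and probe above 2 N and contact force between probe and head below 0.3 N and linear speed of probe below 0.01 m/s); the arm keeps its last pose, push and grip.
It fails at once if the probe touches the sampling head, its guide or its valve (more than 0.5 N) (contact force between probe and head above 0.5 N).
It fails at once if a bystander (brass weight, white bush, clear ring, clear block) is moved more than 20 mm (distance of any of brass_weight, white_bush, test_ring, clear_block from where it was at the start of the episode above 0.02 m).
It also fails if it takes over 59 s, if anything falls off the work surface, if the arm or the gripper's body presses on something with over 40 N, if the wrist force passes 120 N, or if a joint passes its speed limit or range.

## Working session

There is one attempt and no reset: what is moved stays moved. The work goes in short steps, Python scripts to look and compute and a tool call to move; the robot and the scene stay as the last step left them, time stands still between calls to the robot, and variables do not carry over. Pictures are saved under pics/ and viewed, at most 10 in all, crops included, and the job is handed in when it is done.

Besides the shell and the picture viewer there is one more tool, called after "Call:" as name(argument=value, ...) on one line, values as JSON. carry_out: Moves the arm, as the interface text tells. Its arguments: {"type":"object","properties":{"rows":{"type":"array"},"newtons":{"type":"number"}},"required":["rows"]}

```bash
mkdir -p pics; ls; python3 - <<'E'
from plant import r
import cv2,pickle
d={}
for n in("scene","top","wrist"):
    s=r.snapshot(n);d[n]=s;cv2.imwrite(f"pics/{n}0.png",s["image"][:,:,::-1])
    print(n,s["fx"],s["fy"],s["cx"],s["cy"],s["dist_coeffs"],s["pose"].round(3).tolist() if hasattr(s["pose"],'round') else s["pose"])
pickle.dump(d,open("d0.pkl","wb"))
print(r.get_state())
E
```

```text
pics
scene 482.5430618702797 482.5430618702797 254.94364515350216 186.66413261985483 [-0.13495866  0.          0.          0.          0.        ] [[0.897, 0.276, -0.346, 0.178], [-0.442, 0.58, -0.685, -0.574], [0.012, 0.767, 0.642, 0.77], [0.0, 0.0, 0.0, 1.0]]
top 355.31832690140095 355.31832690140095 255.73933376500233 188.75915526472963 [-0.00966304  0.          0.          0.          0.        ] [[0.014, 0.996, -0.092, 0.453], [-1.0, 0.015, 0.013, 0.153], [0.015, 0.092, 0.996, 0.964], [0.0, 0.0, 0.0, 1.0]]
wrist 340.90356944111215 340.90356944111215 261.738502561642 192.71155405631401 [0.00828709 0.         0.         0.         0.        ] [[0.334, -0.898, -0.288, 0.134], [0.943, 0.317, 0.103, 0.615], [-0.002, -0.306, 0.952, 0.384], [0.0, 0.0, 0.0, 1.0]]
{'clock': 0.15, 'q': array([-1.19719928,  0.68978449, -0.19454604,  1.56610439,  0.1573061 ,
        0.90254345, -0.21514848]), 'qd': array([-0.00149841, -0.00196522, -0.00073743, -0.0035571 ,  0.00165824,
        0.00103952,  0.00056132]), 'joint_torque': array([-1.31043143e-03, -5.27867746e+01, -1.26911759e+00, -1.53587312e+01,
       -5.26252447e-02,  3.92209680e-03,  1.11426496e-04]), 'tool_pos': array([0.20817261, 0.58878428, 0.23809922]), 'eef_rot': array([ 1.69065059e-01,  9.85604628e-01, -7.20562736e-04, -6.94273206e-05]), 'contact_force': array([-0.02016755,  0.58707684,  0.40040923]), 'moment': array([-0.01007226, -0.00224235, -0.02482345]), 'finger_force': 0.0, 'opening': 0.9969107589409888}
```

View pics/top0.png

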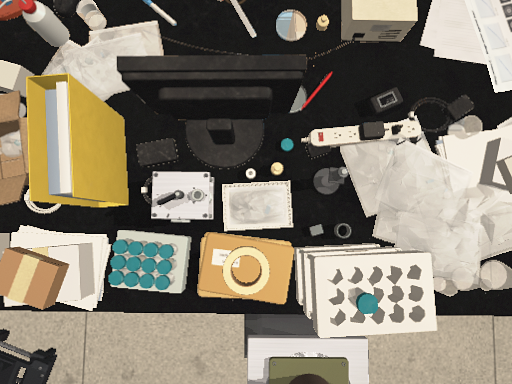

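View pics/scene0.png

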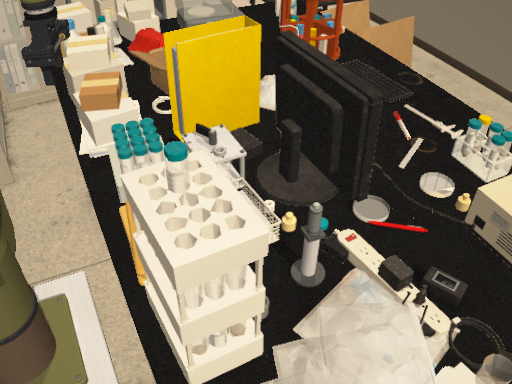

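The top view shows the head at about (183,195) with its lever pointing lower left. The stand and probe are at (330,180), and the bystanders are at (250,173), (277,170), (316,230) and (343,230). In the scene view the stand is at (310,250), and the head is partly hidden behind the rack at (215,145).

```bash
python3 - <<'E'
import cv2,pickle,numpy as np
d=pickle.load(open("d0.pkl","rb"))
a=d["top"]["image"][160:230,140:225,::-1];b=d["top"]["image"][150:220,300:360,::-1]
A=cv2.resize(a,None,fx=5.4,fy=5.4,interpolation=cv2.INTER_CUBIC);B=cv2.resize(b,None,fx=5.4,fy=5.4,interpolation=cv2.INTER_CUBIC)
cv2.imwrite("pics/c1.png",np.hstack([A,B]))
E
cat > h.py <<'E'
import numpy as np,cv2
def ray(s,uv):
    K=np.array([[s["fx"],0,s["cx"]],[0,s["fy"],s["cy"]],[0,0,1]])
    p=cv2.undistortPoints(np.array([[uv]],float),K,np.array(s["dist_coeffs"],float))[0,0]
    P=np.array(s["pose"]); return P[:3,3],P[:3,:3]@np.array([p[0],-p[1],-1])
def onz(s,uv,z):
    o,v=ray(s,uv); return o+v*(z-o[2])/v[2]
def proj(s,X):
    P=np.array(s["pose"]);c=P[:3,:3].T@(np.array(X,float)-P[:3,3])
    K=np.array([[s["fx"],0,s["cx"]],[0,s["fy"],s["cy"]],[0,0,1]])
    return cv2.projectPoints(np.array([[c[0],-c[1],-c[2]]]),np.zeros(3),np.zeros(3),K,np.array(s["dist_coeffs"],float))[0].ravel()
E
```

```text
(no output)
```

View pics/c1.png

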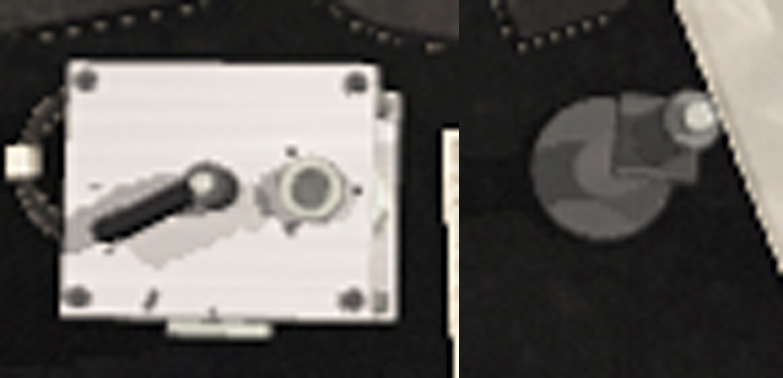

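The crop shows the spindle at crop pixel (210,187), the sleeve at (311,187), and the plate bolts at (86,80), (355,83), (351,299) and (78,297). The lever tip is at about (100,232), roughly 26° open. The long mark is at (150,298), and the probe plug is at (698,115).

```bash
python3 - <<'E'
import pickle,numpy as np,cv2
from h import *
d=pickle.load(open("d0.pkl","rb"));t=d["top"];s=d["scene"]
f=lambda x,y:((x+.5)/5.4-.5+140,(y+.5)/5.4-.5+160)
g=lambda x,y:((x-459+.5)/5.4-.5+300,(y+.5)/5.4-.5+150)
b=[onz(t,f(*p),.104)[:2] for p in[(86,80),(355,83),(351,299),(78,297)]]
print("bolts",np.round(b,4),np.mean(b,0))
print("sleeve",onz(t,f(311,187),.113),"hub",onz(t,f(207,186),.141),"levertip",onz(t,f(103,230),.141))
for z in(.185,.195):print("plug",onz(t,g(699,113),z))
print("foot",onz(t,g(603,168),.008),"cap",onz(t,g(655,135),.125))
X=onz(t,g(699,113),.19); print(proj(s,X), proj(s,[*X[:2],.125]),proj(s,[*X[:2],.008]))
for n,p in dict(brass=(277,170),bush=(250,173),blk=(316,230),ring=(343,230)).items():print(n,onz(t,p,.02).round(3))
im=s["image"][195:290,280:345,::-1];cv2.imwrite("pics/c2.png",cv2.resize(im,None,fx=6,fy=6,interpolation=cv2.INTER_CUBIC))
E
```

```text
bolts [[0.5637 0.3859]
 [0.5643 0.2649]
 [0.4671 0.264 ]
 [0.4662 0.3856]] [0.51531611 0.32509498]
sleeve [0.51626632 0.281932   0.113     ] hub [0.51393939 0.32226765 0.141     ] levertip [0.4943802  0.36605972 0.141     ]
plug [ 0.5686483  -0.05308529  0.185     ]
plug [ 0.56716385 -0.05044206  0.195     ]
foot [ 0.56618958 -0.05106658  0.008     ] cap [ 0.56740525 -0.04928227  0.125     ]
[317.66512047 205.7839554 ] [314.33049644 231.34435548] [308.9660545  271.66413637]
brass [0.592 0.084 0.02 ]
bush [0.582 0.156 0.02 ]
blk [ 0.433 -0.021  0.02 ]
ring [ 0.434 -0.093  0.02 ]
```

View pics/c2.png

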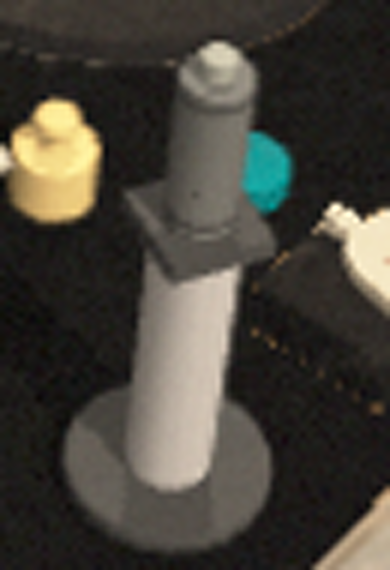

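View pics/wrist0.png

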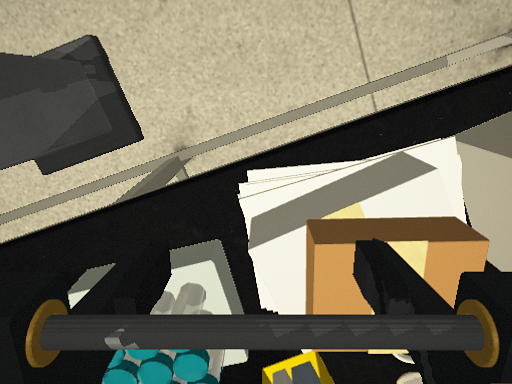

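The scene crop confirms the probe upright in its stand, at the predicted (317,206) to (309,272). The wrist view shows only the left-hand clutter. Estimates are head (0.515, 0.324) with yaw about 0, lever at 26°, sleeve (0.516, 0.282) and stand (0.567, -0.051). Next I move above the lever.

Call:
carry_out(rows=[[[-3.5, -1.2, 0], [0, 0, 4.5], 0.4], [[-7, -2.4, 0], [0, 0, 9], 0.4], [[-10.5, -3.6, 0], [0, 0, 13.5], 0.4], [[-14, -4.8, 0], [0, 0, 18], 0.4], [[-17.5, -6, 0], [0, 0, 22.5], 0.4], [[-21, -7.2, 0], [0, 0, 27], 0.4], [[-24.5, -8.4, 0], [0, 0, 31.5], 0.4], [[-28, -9.6, 0], [0, 0, 36], 0.4], [[-31.5, -10.8, 0], [0, 0, 40.5], 0.4], [[-34.9, -12, 0], [0, 0, 44.5], 0.4], [[-34.9, -12, 0], [0, 0, 44.5], 0.4], [[-34.9, -12, 0], [0, 0, 44.5], 0.4]], newtons=15)

```text
clock: 1.35
tool_pos: [0.4977, 0.359, 0.2384]
eef_rot: [0.53, 0.848, -0.0, -0.0]
contact_force: [0.4, 1.2, 0.4]
opening: 0.602
finger_force: 0.0
```

```bash
cat >> h.py <<'E'
from scipy.spatial.transform import Rotation as R
def to(st,pos,yang):
    "delta (cm, tool axes) and turn (deg) to TCP pos, tool down, tool y at world angle yang deg"
    A=R.from_quat(st["eef_rot"]);a=np.radians(yang)
    T=np.array([[np.sin(a),np.cos(a),0],[-np.cos(a),np.sin(a),0],[0,0,-1]])
    if np.linalg.det(T)<0:T[:,0]*=-1
    print("move",(A.inv().apply(np.array(pos)-st["tool_pos"])*100).round(2),(A.inv()*R.from_matrix(T)).as_rotvec(degrees=True).round(2))
E
python3 - <<'E'
from plant import r
from h import *
st=r.get_state();print(st["clock"],st["tool_pos"],st["opening"],st["contact_force"])
to(st,[.4975,.3598,.111],26)
s=r.snapshot("wrist");cv2.imwrite("pics/w1.png",s["image"][:,:,::-1])
import pickle;pickle.dump(s,open("w1.pkl","wb"))
for p in([.5158,.282,.113],[.515,.324,.141]):print(proj(s,p))
E
```

```text
1.35 [0.49768358 0.35903285 0.23836046] 0.6023362912893647 [0.38969487 1.20259371 0.37420757]
move [ 0.08  0.03 12.74] [-0.04  0.01 -0.06]
[242.06546673 265.67278475]
[261.68618863 240.75095255]
```

View pics/w1.png

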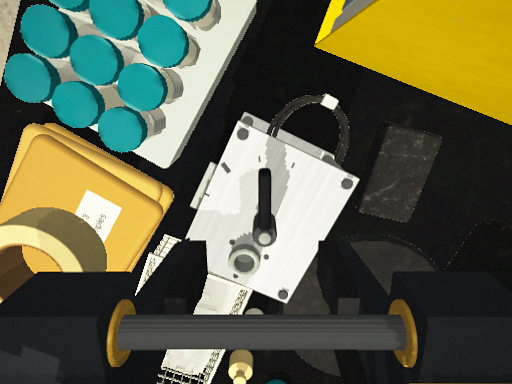

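The wrist view shows the lever from (264,237) to (265,172), the sleeve at (243,258) and bolts at (248,119), (346,183) and (283,293). The sleeve sits about 8 px from where I predicted it, so I compare the two views.

```bash
python3 - <<'E'
import pickle
from h import *
s=pickle.load(open("w1.pkl","rb"))
print(np.array(s["pose"])[:3,3])
b={n:onz(s,p,.104)[:2].round(4) for n,p in dict(a=(248,118.5),b=(346.5,183),c=(283,293.5)).items()};print(b,(b['a']+b['c'])/2)
print("sleeve",onz(s,(243,258),.113),"hub",onz(s,(264.5,236),.141),"tip",onz(s,(265,173),.141))
im=s["image"][100:310,180:370,::-1];cv2.imwrite("pics/c3.png",cv2.resize(im,None,fx=2.8,fy=2.8,interpolation=cv2.INTER_CUBIC))
E
```

```text
[0.46400839 0.42997562 0.38392322]
{'a': array([0.4655, 0.4005]), 'b': array([0.5642, 0.3884]), 'c': array([0.5651, 0.2671])} [0.5153 0.3338]
sleeve [0.51330751 0.28933949 0.113     ] hub [0.51519249 0.32862777 0.141     ] tip [0.49326005 0.37432416 0.141     ]
```

View pics/c3.png

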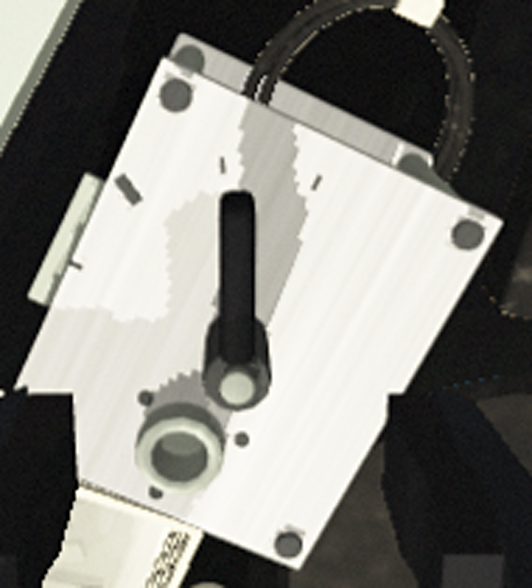

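The enlarged view puts the top-plate bolts at (242.5,134), (347,184) and (283,294.6), the sleeve rim centre at (244.3,260) and the hub button at (264.3,238). My earlier first bolt was on the base plate.

```bash
python3 - <<'E'
import pickle
from h import *
s=pickle.load(open("w1.pkl","rb"))
c=lambda x,y:((x+.5)/2.8-.5+180,(y+.5)/2.8-.5+100)
b=[onz(s,c(*p),.104)[:2].round(4) for p in((175,95),(468,235),(288,545))];print(b,(b[0]+b[2])/2)
print("sleeve",onz(s,c(180,448),.113),onz(s,c(180,440),.113),"hub",onz(s,c(236,387),.145),"tip",onz(s,c(236,196),.141),"mark60",onz(s,c(127,188),.103))
E
```

```text
[array([0.4664, 0.3875]), array([0.5647, 0.388 ]), array([0.5652, 0.2661])] [0.5158 0.3268]
sleeve [0.51478564 0.288199   0.113     ] [0.51358351 0.29077606 0.113     ] hub [0.51467907 0.3286852  0.145     ] tip [0.49147482 0.37624566 0.141     ] mark60 [0.46510298 0.3556824  0.103     ]
```

Call:
carry_out(rows=[[[0, 0, 3], [0, 0, 0], 0.4], [[0, 0, 6], [0, 0, 0], 0.4], [[0, 0, 9], [0, 0, 0], 0.4], [[0, 0, 11], [0, 0, 0], 0.4], [[0, 0, 12.5], [0, 0, 0], 0.5], [[0, 0, 12.5], [0, 0, 0], 0.7], [[0, 0, 12.5], [0, 0, 0], 0.9], [[0, 0, 12.5], [0, 0, 0], 1], [[0, 0, 12.5], [0, 0, 0], 1], [[0, 0, 12.5], [0, 0, 0], 1]], newtons=15)

```text
clock: 2.4
tool_pos: [0.4985, 0.3608, 0.1148]
eef_rot: [0.53, 0.848, 0.002, 0.001]
contact_force: [2.2, 1.5, 1.2]
opening: 0.11
finger_force: 15.0
```

Call:
carry_out(rows=[[[-0.02, -0.39, 0], [0, 0, -5.7], 1], [[-0.08, -0.76, 0], [0, 0, -11.3], 1], [[-0.17, -1.14, 0], [0, 0, -17], 1], [[-0.3, -1.5, 0], [0, 0, -22.7], 1], [[-0.47, -1.85, 0], [0, 0, -28.3], 1], [[-0.67, -2.18, 0], [0, 0, -34], 1], [[-0.67, -2.18, 0], [0, 0, -34], 1], [[-0.67, -2.18, 0], [0, 0, -34], 1]])

```text
clock: 3.2
tool_pos: [0.4825, 0.3452, 0.1148]
eef_rot: [0.26, 0.966, 0.002, 0.001]
contact_force: [3.3, 1.6, 4.3]
opening: 0.11
finger_force: 15.0
```

Call:
carry_out(rows=[[[-0.67, -2.18, 0], [0, 0, -34], 0.8], [[-0.67, -2.18, 0], [0, 0, -34], 0.5], [[-0.67, -2.18, 0], [0, 0, -34], 0.5]])

```text
clock: 3.5
tool_pos: [0.4746, 0.3209, 0.1136]
eef_rot: [0.035, 0.999, -0.001, -0.001]
contact_force: [-0.2, -0.8, 0.6]
opening: 0.361
finger_force: 0.0
```

I repeated the shift by mistake: offsets are relative to each call's start, so the lever may have been pushed on. I'll rise straight up and check it.

Call:
carry_out(rows=[[[0, 0, 0], [0, 0, 0], 0.5], [[0, 0, 0], [0, 0, 0], 0.5], [[0, 0, -4], [0, 0, 0], 0.5], [[0, 0, -8], [0, 0, 0], 0.5], [[0, 0, -12.5], [0, 0, 0], 0.5], [[0, 0, -12.5], [0, 0, 0], 0.5], [[0, 0, -12.5], [0, 0, 0], 0.5]])

```text
clock: 4.2
tool_pos: [0.4756, 0.3223, 0.2395]
eef_rot: [0.038, 0.999, 0.0, 0.001]
contact_force: [-0.9, -0.8, 0.1]
opening: 0.5
finger_force: 0.0
```

```bash
python3 - <<'E'
from plant import r
from h import *
import pickle
st=r.get_state();print(st["clock"],st["tool_pos"],st["eef_rot"],st["opening"])
s=r.snapshot("wrist");t=r.snapshot("top");pickle.dump((s,t),open("w2.pkl","wb"))
a=cv2.resize(s["image"][80:320,130:390,::-1],None,fx=2,fy=2,interpolation=cv2.INTER_CUBIC)
cv2.imwrite("pics/c4.png",a)
E
```

```text
4.2 [0.47561096 0.32225764 0.23950037] [3.77688126e-02 9.99286246e-01 4.08153519e-04 5.90663038e-04] 0.500116452267816
```

View pics/c4.png

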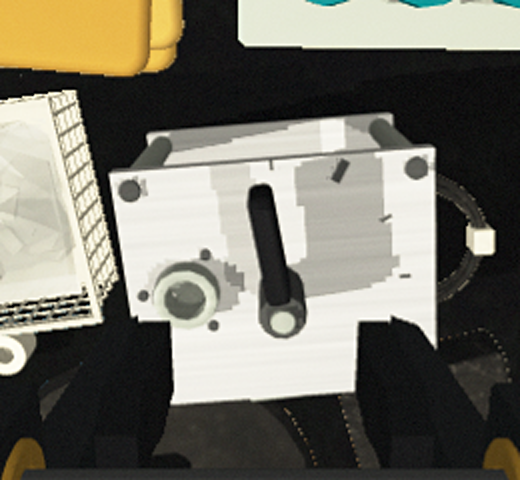

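The lever now points past the 90° mark: hub (282,320) and tip (260,190) in the crop, with the 60° mark at (340,170). I'll measure the angle and turn it back.

```bash
python3 - <<'E'
import pickle
from h import *
s,t=pickle.load(open("w2.pkl","rb"))
c=lambda x,y:((x+.5)/2-.5+130,(y+.5)/2-.5+80)
h=onz(s,c(283,320),.145);h2=onz(s,c(282,312),.141);p=onz(s,c(260,190),.141)
for H in(h,h2):print(H,p,np.degrees(np.arctan2(-(p-H)[0],(p-H)[1])))
b=[onz(s,c(*q),.104)[:2].round(4) for q in((130,190),(416,168))];print(b)
print("sleeve",onz(s,c(187,297),.113))
# side midline of lever: 
g=cv2.cvtColor(s["image"],cv2.COLOR_RGB2GRAY)
for y in(200,230,260):
    v=int(y/2+80);row=g[v,240:300];d=np.where(row<45)[0]+240;print(v,d.min(),d.max(),onz(s,((d.min()+d.max())/2,v),.141))
E
```

```text
[0.5128637  0.32623846 0.145     ] [0.46142498 0.32130895 0.141     ] 95.47409550145655
[0.51132598 0.326062   0.141     ] [0.46142498 0.32130895 0.141     ] 95.44098419256451
[array([0.467 , 0.2652]), array([0.4667, 0.3867])]
sleeve [0.51417504 0.28533273 0.113     ]
180 255 266 [0.46548503 0.32155101 0.141     ]
195 257 269 [0.47732886 0.32252426 0.141     ]
210 260 272 [0.4895434  0.32390666 0.141     ]
```

Call:
carry_out(rows=[[[0, 0, 3], [0, 0, -5], 0.5], [[0, 0, 6], [0, 0, -9.5], 0.5], [[0, 0, 9], [0, 0, -9.5], 0.5], [[0, 0, 11], [0, 0, -9.5], 0.5], [[0, 0, 12.5], [0, 0, -9.5], 0.6], [[0, 0, 12.5], [0, 0, -9.5], 0.8], [[0, 0, 12.5], [0, 0, -9.5], 1], [[0, 0, 12.5], [0, 0, -9.5], 1], [[0, 0, 12.5], [0, 0, -9.5], 1]])

```text
clock: 5.2
tool_pos: [0.4758, 0.3228, 0.1143]
eef_rot: [-0.047, 0.999, 0.001, 0.001]
contact_force: [0.2, 1.5, -2.1]
opening: 0.115
finger_force: 15.0
```

Call:
carry_out(rows=[[[-0.03, 0.49, 0], [0, 0, 7.1], 1], [[-0.12, 0.96, 0], [0, 0, 14.2], 1], [[-0.27, 1.42, 0], [0, 0, 21.2], 1], [[-0.47, 1.86, 0], [0, 0, 28.3], 1], [[-0.73, 2.28, 0], [0, 0, 35.4], 1], [[-0.73, 2.28, 0], [0, 0, 35.4], 1], [[-0.73, 2.28, 0], [0, 0, 35.4], 1], [[-0.73, 2.28, 0], [0, 0, 35.4], 1]])

```text
clock: 6.0
tool_pos: [0.4808, 0.3468, 0.1143]
eef_rot: [0.258, 0.966, 0.001, 0.0]
contact_force: [-0.6, 4.4, 0.1]
opening: 0.114
finger_force: 15.0
```

Call:
carry_out(rows=[[[0, 0, 0], [0, 0, 0], 0.7], [[0, 0, 0], [0, 0, 0], 0.5], [[0, 0, 0], [0, 0, 0], 0.5], [[0, 0, 0], [0, 0, 0], 0.5], [[0, 0, -4], [0, 0, 0], 0.5], [[0, 0, -8], [0, 0, 0], 0.5], [[0, 0, -12.5], [0, 0, 0], 0.5], [[0, 0, -12.5], [0, 0, 0], 0.5], [[0, 0, -12.5], [0, 0, 0], 0.5]])

```text
clock: 6.9
tool_pos: [0.4812, 0.3454, 0.2397]
eef_rot: [0.26, 0.966, 0.001, 0.001]
contact_force: [-0.9, 1.3, -0.7]
opening: 0.498
finger_force: 0.0
```

```bash
python3 - <<'E'
from plant import r
from h import *
import pickle
st=r.get_state();print(st["clock"],st["tool_pos"],st["eef_rot"],st["opening"])
s=r.snapshot("wrist");pickle.dump(s,open("w3.pkl","wb"))
# lever = large dark blob on the plate: project hub & 60deg tip, fit dark pixels between
C=np.array([.515,.326]);g=cv2.cvtColor(s["image"],cv2.COLOR_RGB2GRAY)
for a in range(50,71,2):
    A=np.radians(a);v=[g[tuple(proj(s,[*(C+q*np.array([-np.sin(A),np.cos(A)])),.141])[::-1].round().astype(int))] for q in(.02,.03,.04,.048)];print(a,v)
to(st,[.567,-.051,.239],90)
cv2.imwrite("pics/c5.png",cv2.resize(s["image"][60:320,110:410,::-1],None,fx=2,fy=2,interpolation=cv2.INTER_CUBIC))
E
```

```text
6.9 [0.48118192 0.34536886 0.23966888] [2.59641457e-01 9.65704536e-01 7.35641538e-04 7.22743672e-04] 0.49786765965325397
50 [np.uint8(28), np.uint8(111), np.uint8(243), np.uint8(244)]
52 [np.uint8(31), np.uint8(16), np.uint8(180), np.uint8(245)]
54 [np.uint8(34), np.uint8(33), np.uint8(2), np.uint8(216)]
56 [np.uint8(33), np.uint8(36), np.uint8(29), np.uint8(33)]
58 [np.uint8(33), np.uint8(38), np.uint8(35), np.uint8(39)]
60 [np.uint8(37), np.uint8(37), np.uint8(36), np.uint8(40)]
62 [np.uint8(41), np.uint8(41), np.uint8(38), np.uint8(39)]
64 [np.uint8(36), np.uint8(35), np.uint8(31), np.uint8(25)]
66 [np.uint8(34), np.uint8(33), np.uint8(124), np.uint8(224)]
68 [np.uint8(34), np.uint8(56), np.uint8(226), np.uint8(225)]
70 [np.uint8(34), np.uint8(236), np.uint8(227), np.uint8(226)]
move [-27.3  -29.99   0.04] [  0.09   0.08 -30.1 ]
```

View pics/c5.png

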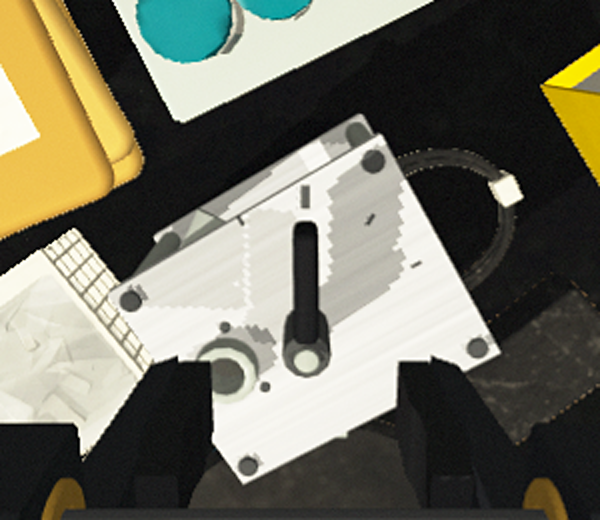

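The lever points straight at the long wide mark: hub (305,358), tip (305,222), mark (305,197). On to the probe.

Call:
carry_out(rows=[[[-2.7, -3, 0], [0, 0, -3], 0.2], [[-5.4, -6, 0], [0, 0, -6], 0.2], [[-8.1, -9, 0], [0, 0, -9], 0.2], [[-10.8, -12, 0], [0, 0, -12], 0.2], [[-13.5, -15, 0], [0, 0, -15], 0.2], [[-16.2, -18, 0], [0, 0, -18], 0.2], [[-18.9, -21, 0], [0, 0, -21], 0.2], [[-21.6, -24, 0], [0, 0, -24], 0.2], [[-24.3, -27, 0], [0, 0, -27], 0.2], [[-27.3, -30, 0], [0, 0, -30], 0.2], [[-27.3, -30, 0], [0, 0, -30], 0.2], [[-27.3, -30, 0], [0, 0, -30], 0.2]])

```text
clock: 8.15
tool_pos: [0.5655, -0.0522, 0.2369]
eef_rot: [0.002, 1.0, 0.0, -0.002]
contact_force: [-0.1, 1.8, -0.0]
opening: 0.8
finger_force: 0.0
```

```bash
python3 - <<'E'
from plant import r
from h import *
import pickle
st=r.get_state();print(st["clock"],st["tool_pos"],st["eef_rot"],st["opening"])
s=r.snapshot("wrist");pickle.dump(s,open("w4.pkl","wb"))
print(proj(s,[.567,-.051,.195]),proj(s,[.567,-.051,.125]))
cv2.imwrite("pics/w4.png",s["image"][:,:,::-1])
E
```

```text
8.15 [ 0.5654887  -0.05219074  0.23687139] [ 2.23572910e-03  9.99995848e-01  2.44905586e-04 -1.80128319e-03] 0.8002919027774018
[264.90338104 224.88401827] [264.02058434 190.18954232]
```

View pics/w4.png

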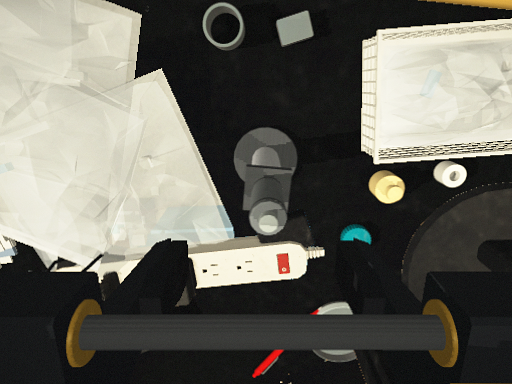

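The plug shows at (267,221), within about 2 mm of the prediction, and is well centred between the fingers.

Call:
carry_out(rows=[[[0, 0.25, 2], [0, 0, 0], 0.2], [[0, 0.25, 4], [0, 0, 0], 0.2], [[0, 0.25, 6], [0, 0, 0], 0.2], [[0, 0.25, 8], [0, 0, 0], 0.2], [[0, 0.25, 9.5], [0, 0, 0], 0.2], [[0, 0.25, 10.1], [0, 0, 0], 0.4], [[0, 0.25, 10.1], [0, 0, 0], 0.6], [[0, 0.25, 10.1], [0, 0, 0], 0.8], [[0, 0.25, 10.1], [0, 0, 0], 1], [[0, 0.25, 10.1], [0, 0, 0], 1], [[0, 0.25, 10.1], [0, 0, 0], 1], [[0, 0.25, 10.1], [0, 0, 0], 1]], newtons=25)

```text
clock: 9.4
tool_pos: [0.5669, -0.0486, 0.1382]
eef_rot: [0.001, 1.0, 0.0, 0.0]
contact_force: [0.3, -0.3, 2.4]
opening: 0.265
finger_force: 25.0
```

Call:
carry_out(rows=[[[0, 0, -1], [0, 0, 0], 1], [[0, 0, -2.5], [0, 0, 0], 1], [[0, 0, -4], [0, 0, 0], 1], [[0, 0, -5.5], [0, 0, 0], 1], [[0, 0, -7], [0, 0, 0], 1], [[0, 0, -9], [0, 0, 0], 1], [[0, 0, -11], [0, 0, 0], 1], [[0, 0, -12.5], [0, 0, 0], 1], [[0, 0, -13.5], [0, 0, 0], 1], [[0, 0, -13.5], [0, 0, 0], 1], [[0, 0, -13.5], [0, 0, 0], 1], [[0, 0, -13.5], [0, 0, 0], 1]])

```text
clock: 10.6
tool_pos: [0.566, -0.0487, 0.2718]
eef_rot: [0.001, 1.0, 0.0, -0.001]
contact_force: [-0.2, -0.3, -2.4]
opening: 0.264
finger_force: 25.0
```

```bash
python3 - <<'E'
from plant import r
from h import *
st=r.get_state();print(st["clock"],st["tool_pos"],st["eef_rot"],st["opening"],st["finger_force"],st["contact_force"])
to(st,[.515,.284,.275],90)
s=r.snapshot("scene");t=r.snapshot("top")
x,y=st["tool_pos"][:2];
for z in(.152,.202,.262,.33):print(proj(s,[x,y,z]),proj(t,[x,y,z]))
cv2.imwrite("pics/s5.png",np.hstack([cv2.resize(s["image"][100:260,270:390,::-1],None,fx=3,fy=3,interpolation=cv2.INTER_CUBIC)]))
E
```

```text
10.6 [ 0.56596935 -0.04865676  0.2718127 ] [ 7.22836320e-04  9.99999294e-01  8.37460624e-06 -9.42810503e-04] 0.2640480887028371 25.000009518116713 [-0.18431085 -0.28030954 -2.39309644]
move [ 5.15 33.26 -0.31] [ 0.   -0.11 -0.08]
[313.91138678 220.28987364] [338.41139061 173.67068817]
[316.46792708 200.05436592] [344.0674237  170.58980681]
[319.75561197 173.66659882] [351.89549008 166.32548772]
[323.79351279 140.66564295] [362.51574171 160.5395458 ]
```

View pics/s5.png

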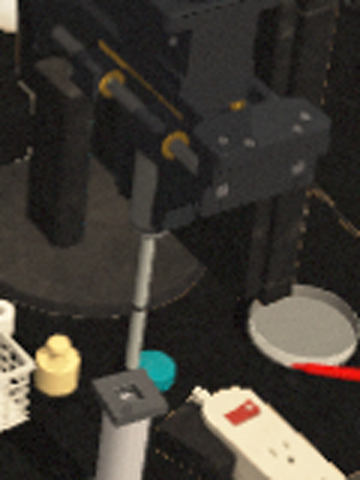

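The probe is lifted clear: rod visible from (150,235) to the tip at (131,365), ring at (140,308), upright and matching the prediction. Next I carry it over the guide, approaching from the -y side.

Call:
carry_out(rows=[[[0.4, 3, 0], [0, 0, 0], 1], [[0.9, 6, 0], [0, 0, 0], 1], [[1.4, 9, 0], [0, 0, 0], 1], [[1.9, 12, 0], [0, 0, 0], 1], [[2.4, 15, 0], [0, 0, 0], 1], [[2.9, 18, 0], [0, 0, 0], 1], [[3.4, 21, 0], [0, 0, 0], 1], [[3.9, 24, 0], [0, 0, 0], 1], [[4.4, 27, 0], [0, 0, 0], 1], [[4.8, 30, 0], [0, 0, 0], 1], [[5, 32, 0], [0, 0, 0], 1], [[5.1, 33.3, 0], [0, 0, 0], 1]])

```text
clock: 11.9
tool_pos: [0.5152, 0.2867, 0.2722]
eef_rot: [-0.001, 1.0, 0.0, -0.001]
contact_force: [0.5, -0.1, -1.3]
opening: 0.265
finger_force: 25.0
```

Call:
carry_out(rows=[[[0, 0, 0], [0, 0, 0], 1], [[0, 0, 0], [0, 0, 0], 1], [[0, 0, 0], [0, 0, 0], 1]])

```text
clock: 12.2
tool_pos: [0.5166, 0.2826, 0.2725]
eef_rot: [0.002, 1.0, -0.001, -0.0]
contact_force: [-0.1, -0.5, -1.2]
opening: 0.264
finger_force: 25.0
```

```bash
python3 - <<'E'
from plant import r
from h import *
import pickle
st=r.get_state();print(st["clock"],st["tool_pos"],st["eef_rot"],st["finger_force"])
d={n:r.snapshot(n) for n in("scene","wrist","top")};pickle.dump(d,open("d6.pkl","wb"))
x,y,z=st["tool_pos"]
for n,s in d.items():
    print(n,"tip",proj(s,[x,y,z-.1232]).round(1),"ring",proj(s,[x,y,z-.0732]).round(1),"handle bottom",proj(s,[x,y,z-.0132]).round(1),"mouth",proj(s,[.515,.284,.113]).round(1))
s=d["scene"]["image"];w=d["wrist"]["image"]
cv2.imwrite("pics/s6.png",np.hstack([cv2.resize(s[60:210,180:280,::-1],None,fx=3.6,fy=3.6,interpolation=cv2.INTER_CUBIC),cv2.resize(w[140:365,170:335,::-1],None,fx=2.4,fy=2.4,interpolation=cv2.INTER_CUBIC)]))
E
```

```text
12.2 [0.51663638 0.28257665 0.27246678] [ 1.87683721e-03  9.99997924e-01 -7.90786795e-04 -5.99038628e-05] 24.999908041208982
scene tip [219.3 136.8] ring [218.5 118.1] handle bottom [217.6  94.3] mouth [218.9 149.5]
wrist tip [262.6 183.8] ring [262.8 204.4] handle bottom [263.  243.8] mouth [264.1 171. ]
top tip [194.5 192.9] ring [190.9 191. ] handle bottom [185.9 188.4] mouth [196.3 194.7]
```

I have used up my picture views, so I finish with numeric checks on the saved images, rod against sleeve.

```bash
python3 - <<'E'
import pickle
from h import *
d=pickle.load(open("d6.pkl","rb"))
w3=pickle.load(open("w3.pkl","rb"))
print("w3 sleeve",onz(w3,((227.5)/2-.5+110,(371)/2-.5+60),.113))
g=cv2.cvtColor(d["wrist"]["image"],cv2.COLOR_RGB2GRAY)
print("wrist cols 232..298/2");[print(v,*g[v,232:298:2]) for v in range(146,232,2)]
g=cv2.cvtColor(d["scene"]["image"],cv2.COLOR_RGB2GRAY)
print("scene cols 202..238");[print(v,*g[v,204:236]) for v in range(90,166,2)]
E
```

```text
w3 sleeve [0.51389194 0.28711039 0.113     ]
wrist cols 232..298/2
146 14 2 236 237 236 236 237 237 237 237 238 237 238 237 238 237 239 239 238 239 238 238 239 239 238 239 240 239 239 240 240 215 216
148 19 5 244 242 241 241 241 241 242 241 241 241 241 240 240 240 240 240 240 240 228 242 244 241 240 240 240 239 240 239 240 215 215
150 22 12 242 243 241 242 241 241 240 241 241 241 241 241 240 241 241 242 241 241 231 114 118 240 242 242 242 243 229 225 227 220 222
152 21 15 213 221 241 242 243 242 242 242 241 243 243 244 242 242 243 242 243 244 202 90 95 242 242 242 243 230 221 220 221 221 221
154 19 13 210 221 219 239 241 241 240 242 242 242 227 221 225 228 219 228 189 204 157 100 98 183 247 245 227 222 220 222 222 222 222
156 17 14 209 217 217 237 240 240 240 243 218 220 211 166 108 98 92 93 90 113 175 189 187 184 181 243 156 221 220 219 217 218 217
158 15 18 209 222 221 239 242 242 240 220 223 197 130 103 159 198 195 192 192 93 90 133 186 185 184 187 140 163 160 224 221 219 219
160 19 19 242 239 238 239 240 241 216 221 194 123 170 222 227 226 224 222 225 220 185 95 134 185 180 186 1
[... 8693 characters left out ...]
 167 166 195 223 227 228 228 232 233 232 231 230 229
156 236 237 237 236 234 228 225 226 225 228 226 208 183 179 178 175 175 164 141 140 196 224 226 226 228 229 228 213 216 225 216 204
158 238 236 237 237 237 236 235 229 224 224 226 227 228 228 227 226 224 222 216 217 219 219 213 206 201 199 199 200 200 204 190 155
160 237 238 238 237 238 237 236 234 225 218 226 227 219 204 203 203 206 203 202 199 198 199 197 188 183 183 178 174 145 80 29 28
162 237 237 237 237 237 237 236 237 236 234 219 196 196 198 199 200 189 183 185 177 172 171 186 192 200 177 131 92 50 30 30 32
164 237 238 238 238 237 238 237 237 237 237 236 233 208 170 173 177 180 183 182 193 200 215 224 220 212 211 213 164 67 29 24 25
```

The numbers agree. In the wrist view the rod centre is at column 262.3 and the sleeve at 262.2. In the scene view the two also agree to within about 1 mm, so the rod is centred. I lower it to just above the mouth and recheck.

Call:
carry_out(rows=[[[0.05, 0, 1], [0, 0, 0], 1], [[0.05, 0, 2], [0, 0, 0], 1], [[0.05, 0, 2.8], [0, 0, 0], 1], [[0.05, 0, 2.8], [0, 0, 0], 1], [[0.05, 0, 2.8], [0, 0, 0], 1], [[0.05, 0, 2.8], [0, 0, 0], 1]])

```text
clock: 12.95
tool_pos: [0.5158, 0.2848, 0.2449]
eef_rot: [0.001, 1.0, 0.0, 0.0]
contact_force: [-0.3, 0.4, -1.0]
opening: 0.266
finger_force: 25.0
```

```bash
python3 - <<'E'
from plant import r
from h import *
st=r.get_state();print(st["tool_pos"],st["eef_rot"],st["contact_force"])
d={n:r.snapshot(n) for n in("scene","wrist")};st=r.get_state();print(st["tool_pos"])
x,y,z=st["tool_pos"]
for n,s in d.items():
    print(n,"tip",proj(s,[x,y,z-.1232]).round(1),"front tip",proj(s,[x-.004,y,z-.1232]).round(1),"front ring",proj(s,[x-.004,y,z-.0732]).round(1),"mouth",proj(s,[.5155,.283,.113]).round(1))
g=cv2.cvtColor(d["wrist"]["image"],cv2.COLOR_RGB2GRAY)
[print(v,*g[v,240:286]) for v in list(range(134,168,2))+[180,186,188,190,192,194]]
g=cv2.cvtColor(d["scene"]["image"],cv2.COLOR_RGB2GRAY)
[print(v,*g[v,206:232]) for v in range(130,160,2)]
E
```

```text
[0.51576473 0.28479214 0.244934  ] [6.73849835e-04 9.99999725e-01 2.21918625e-04 2.15926867e-04] [-0.2704947   0.43882992 -0.97984018]
[0.51583704 0.28476401 0.24510305]
scene tip [219.  146.2] front tip [217.4 146.6] front ring [216.6 128.5] mouth [219.3 149.7]
wrist tip [262.5 183.8] front tip [262.5 179.1] front ring [262.7 198.9] mouth [260.3 180.5]
134 218 218 219 218 217 218 215 219 215 216 237 240 239 239 239 239 239 240 239 240 239 240 239 239 240 239 240 240 240 239 240 240 240 239 240 241 240 239 239 241 240 240 241 240 240 240
136 220 220 218 217 219 218 218 220 220 216 238 240 240 239 240 239 239 239 240 239 239 239 239 239 239 239 239 239 239 239 239 239 239 239 239 240 239 239 239 239 239 240 241 240 241 240
138 216 216 218 217 215 216 215 215 215 214 236 239 239 239 238 239 240 240 239 239 239 238 238 238 237 239 239 238 239 238 238 238 238 239 238 240 239 240 240 240 239 239 240 240 241 240
140 222 221 220 221 223 222 222 221 221 219 239 242 241 243 242 242 243 242 242 242 242 242 242 242 243 243 243 242 241 242 242 243 242 242 243 242 243 242 242 242 242 241 242 242 
[... 4379 characters left out ...]
 161 175 197 215 224 232 230 230 228 227 227 229 229
148 194 200 201 200 198 200 190 161 164 191 176 162 167 166 162 154 144 175 201 183 207 231 229 229 229 228
150 225 224 224 222 223 203 165 156 177 178 160 163 170 167 158 131 116 158 199 200 215 232 233 231 229 228
152 229 225 224 225 190 100 131 139 111 144 177 185 181 182 195 199 203 195 171 163 207 228 230 234 233 232
154 236 230 225 224 225 226 227 206 141 114 131 142 146 157 164 169 172 168 164 195 221 228 229 230 230 233
156 236 236 233 229 225 223 226 226 224 207 181 178 176 173 177 164 143 139 198 227 226 225 226 228 229 217
158 236 236 237 236 235 221 213 225 226 226 219 203 199 202 215 222 219 219 222 221 211 207 200 197 199 205
```

The rod and sleeve are aligned in y to within 0.3 mm (columns 261.8 and 261.5). In x the rod should move about +0.8 mm. I correct that while descending to ring level.

Call:
carry_out(rows=[[[-0.08, 0, 0.2], [0, 0, 0], 1], [[-0.08, 0, 0.5], [0, 0, 0], 1], [[-0.08, 0, 1], [0, 0, 0], 1], [[-0.08, 0, 1.7], [0, 0, 0], 1], [[-0.08, 0, 2.5], [0, 0, 0], 1], [[-0.08, 0, 3.3], [0, 0, 0], 1], [[-0.08, 0, 4.1], [0, 0, 0], 1], [[-0.08, 0, 4.9], [0, 0, 0], 1], [[-0.08, 0, 5.5], [0, 0, 0], 1], [[-0.08, 0, 5.8], [0, 0, 0], 1], [[-0.08, 0, 5.9], [0, 0, 0], 1], [[-0.08, 0, 5.9], [0, 0, 0], 1]])

```text
clock: 14.25
tool_pos: [0.5165, 0.2847, 0.1858]
eef_rot: [0.001, 1.0, 0.0, 0.0]
contact_force: [0.0, 1.3, -2.0]
opening: 0.265
finger_force: 25.0
```

Call:
carry_out(rows=[[[0, 0, 0], [0, 0, 0], 1], [[0, 0, 0], [0, 0, 0], 1], [[0, 0, 0], [0, 0, 0], 1], [[0, 0, 0], [0, 0, 0], 1]])

```text
clock: 14.65
tool_pos: [0.5165, 0.2845, 0.1859]
eef_rot: [0.001, 1.0, 0.0, 0.0]
contact_force: [-0.2, -0.8, -1.0]
opening: 0.266
finger_force: 25.0
```

```bash
python3 - <<'E'
from plant import r
from h import *
st=r.get_state();print(st["clock"],st["tool_pos"],st["eef_rot"],st["contact_force"],st["finger_force"])
d={n:r.snapshot(n) for n in("scene","wrist")}
x,y,z=st["tool_pos"]
for n,s in d.items():
    print(n,"ring",proj(s,[x,y,z-.0732]).round(1),"front ring",proj(s,[x-.004,y,z-.0732]).round(1),"mouth",proj(s,[.516,.284,.113]).round(1))
g=cv2.cvtColor(d["scene"]["image"],cv2.COLOR_RGB2GRAY)
[print(v,*g[v,208:230]) for v in range(136,160)]
g=cv2.cvtColor(d["wrist"]["image"],cv2.COLOR_RGB2GRAY)
[print(v,*g[v,242:284]) for v in range(178,218,2)]
E
```

```text
14.65 [0.51645177 0.28454609 0.18586568] [7.64743902e-04 9.99999699e-01 7.82849753e-05 1.01730256e-04] [-0.17967215 -0.76930039 -0.98445612] 24.999960064888
scene ring [219.4 149.4] front ring [217.8 149.8] mouth [219.3 149.4]
wrist ring [262.8 204.5] front ring [262.8 198.9] mouth [262. 204.]
136 34 47 49 50 47 56 74 81 142 166 143 159 179 211 228 225 225 225 227 227 225 225
137 33 41 51 50 50 66 82 80 126 151 145 160 173 204 226 226 225 224 225 227 228 226
138 38 46 51 53 50 65 81 79 114 143 143 159 170 200 225 227 228 225 226 226 227 227
139 114 59 53 47 47 62 81 78 115 140 141 159 172 204 223 225 228 226 225 225 227 226
140 130 62 47 51 46 67 79 78 117 140 145 160 172 207 225 224 227 228 227 227 226 227
141 131 67 51 45 48 65 82 81 113 152 154 158 169 210 228 226 226 227 226 226 225 228
142 135 78 51 49 46 66 80 84 116 154 154 155 172 210 228 227 227 226 227 227 228 227
143 136 82 52 48 47 54 71 81 135 169 154 156 167 208 230 229 229 227 226 229 229 228
144 164 104 70 52 47 44 65 102 176 194 154 157 166 204 229 230 229 228 225 227 229 230
145 190 177 153 107 87 88 140 178 205 202
[... 3884 characters left out ...]
44 155 167 229 237 231 227 222 219 220 171 173
210 242 237 233 229 227 225 223 216 180 112 98 99 94 105 148 144 127 113 101 97 94 93 90 94 92 94 91 90 135 147 155 152 191 233 233 226 224 220 213 184 178 181
212 240 242 237 230 226 223 221 218 213 185 120 88 89 103 145 140 126 112 100 98 96 91 94 92 92 91 112 129 132 137 154 195 227 230 226 221 220 211 194 186 178 182
214 238 238 238 235 229 227 225 223 223 221 219 208 165 133 145 138 121 110 101 96 93 92 90 93 91 90 107 127 169 218 233 231 229 227 219 221 217 194 227 235 235 236
216 239 240 241 238 237 232 228 228 228 226 226 225 227 206 157 136 121 109 101 100 94 92 89 91 90 86 162 225 235 232 230 226 225 223 217 208 219 237 242 241 241 241
```

The ring is level with the mouth (scene row 150, mouth predicted at 149.4). The rod is about 1 mm off centre in +x and 0.5 mm in -y, so I make a small trim, settle and hand in.

Call:
carry_out(rows=[[[0.05, 0.03, 0], [0, 0, 0], 1], [[0.1, 0.05, 0], [0, 0, 0], 1], [[0.1, 0.05, 0], [0, 0, 0], 1], [[0.1, 0.05, 0], [0, 0, 0], 1], [[0.1, 0.05, 0], [0, 0, 0], 1], [[0.1, 0.05, 0], [0, 0, 0], 1], [[0.1, 0.05, 0], [0, 0, 0], 1], [[0.1, 0.05, 0], [0, 0, 0], 1]])

```text
clock: 15.55
tool_pos: [0.5154, 0.285, 0.1857]
eef_rot: [0.001, 1.0, 0.0, -0.0]
contact_force: [-1.0, -0.0, -1.6]
opening: 0.265
finger_force: 25.0
```

```bash
python3 - <<'E'
from plant import r
st=r.get_state();print(st["tool_pos"],abs(st["qd"]).max(),st["finger_force"],st["contact_force"])
print(r.finish_job())
E
```

```text
[0.51539317 0.28503387 0.18571202] 0.0023313592758094073 24.999941987916827 [-0.97718908 -0.00783598 -1.59586915]
the job is handed in; nothing more can be done
None
```

The job is handed in, with no verdict returned: by my measurements the valve is at 60° and the probe is held still in the guide, ring level with the mouth and centred to about 1 mm; on the way I overshot the lever to about 95° and turned it back, and I viewed 11 pictures instead of the allowed 10.

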